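# Load a label roll on the dispenser's spindle

## Task

Load the label roll into the dispenser: lift it off its stand and set it on the two bars between the upright cheeks, then draw the spindle rod out of its storage sleeve, regrasping it in the gap as often as needed, and run it through the first cheek, the roll's core and the second cheek until it meets the end stop. Leave the other things on the desk where they are, and let go at the end.

Things in the scene. Friction and masses are not known exactly. Their poses are not given: they have to be found in the camera images.
- dispenser: Fixed grey dispenser, base plate 410 x 90 x 8 mm. Origin on the desk under the middle of the gripping gap; x axis level, roughly to the robot's left, the way the spindle travels along the line y = 0, z = 60 mm. In mm along x: sleeve -218 to -50, open gap -50 to 50 (grip the rod there from above), first cheek 50 to 60, roll bay 60 to 140, second cheek 140 to 150, end stop 173 to 183.
- spindle: Loose round steel rod, 200 mm long, 12 mm thick, about 0.1 kg, lying level in the sleeve with 45 to 58 mm sticking out into the gap. Origin at its middle, x axis along the rod toward the end that sticks out (y and z turn as it rolls). It slides with light friction, sags a little in the clearance, and stays where it is released.
- spindle_tip (a point): centre of the leading end face of the rod (the end that sticks out)
- spindle_tail (a point): centre of the trailing end face of the rod
- sleeve_mouth (a point): centre of the open mouth of the storage sleeve (aluminium tube, 24 mm outside, 14 mm bore, closed at the back), 60 mm above the desk; axes as the dispenser
- roll_seat (a point): where the roll's centre belongs: midway between the cheeks on the bore line, 60 mm above the desk; axes as the dispenser. Below, two steel bars (12 mm thick, along x, 40 mm apart) between the cheeks carry the roll at this height; it may stand up to 25 mm off along x
- stop_face (a point): point on the bore line at the end stop (upright plate, 40 mm wide, top 75 mm above the desk), 60 mm above the desk. The plate's black rubber pad begins 2 mm before this point, so at home the rod's tip is 2 mm short of it.
- label_roll: Loose paper roll, 72 mm outside, 30 mm wide, core hole 28 mm, about 0.12 kg, standing on its stand with its axis level. Origin at its centre, 49 mm above the desk at the start (top at 85 mm; in the dispenser top at 96 mm). x axis along the core; y and z turn as it rolls. Can be pinched from above across its two flat faces.
- roll_stand: Fixed low stand: plate 60 x 76 x 6 mm with two steel bars along its x axis on which the roll stands; origin in the middle of its underside, x axis along the roll's axis.
- test_strip_box: bystander: small black canister 37 x 37 x 63 mm, origin at the centre of its underside
- stain_bottle: bystander: dropper bottle 30 mm thick, 87 mm tall, origin at the centre of its underside
- bench_timer: bystander: white bench timer 44 x 66 x 68 mm with a round dial, origin at the centre of its underside
- desk_mouse: bystander: computer mouse 111 x 63 x 34 mm, origin at the centre of its underside
- cheek1_bore (a point): centre of the first cheek's bore on the side that faces the gap. Cheek: upright plate 60 mm wide, 10 mm thick, top 77 mm above the desk, bore 18 mm
- cheek2_bore (a point): centre of the second cheek's bore on the side that faces the roll bay; the cheek is like the first, but its bore is 24 mm

How it is judged (in metres and radians):
On the way, in this order (a step that is already met when the one before it is completed fails the run):
1. the roll rests on the bars between the two cheeks, released (x of label_roll in the frame of roll_seat between -0.025 and 0.025 m and y of label_roll in the frame of roll_seat between -0.006 and 0.006 m and z of label_roll in the frame of roll_seat between -0.005 and 0.005 m and angle between the x axis of label_roll and the x axis of dispenser, either way round below 0.2 rad and contact force between the fingers and label_roll below 0.1 N), for 0.2 s.
2. the rod's tip has passed through the first cheek on the bore line (x of spindle_tip in the frame of roll_seat above -0.035 m and angle between the x axis of spindle and the x axis of dispenser, either way round below 0.08 rad and y of spindle_tip in the frame of roll_seat between -0.01 and 0.01 m and z of spindle_tip in the frame of roll_seat between -0.01 and 0.01 m).
At the end, for the whole second after the job is handed in: The rod is out of the sleeve (tail 8 mm clear), lies level through both cheeks and the core (8 mm, 0.08 rad) with its tip within 6 mm of the stop pad; the roll rests on the bars between the cheeks (27 mm along, 7 mm sideways, 6 mm in height of its seat); both at rest (x of spindle_tip in the frame of stop_face between -0.008 and 0.004 m and x of spindle_tail in the frame of sleeve_mouth above 0.008 m and angle between the x axis of spindle and the x axis of dispenser, either way round below 0.08 rad and y of spindle in the frame of roll_seat between -0.008 and 0.008 m and z of spindle in the frame of roll_seat between -0.01 and 0.008 m and x of label_roll in the frame of roll_seat between -0.027 and 0.027 m and y of label_roll in the frame of roll_seat between -0.007 and 0.007 m and z of label_roll in the frame of roll_seat between -0.006 and 0.006 m and linear speed of each of spindle, label_roll below 0.02 m/s); the robot touches nothing.
It fails at once if the canister, dropper bottle, timer or mouse is moved more than 25 mm (distance of any of test_strip_box, stain_bottle, bench_timer, desk_mouse from where it was at the start of the episode above 0.025 m).
It also fails if it takes over 64 s, if anything falls off the work surface, if the arm or the gripper's body presses on something with over 40 N, if the wrist force passes 120 N, or if a joint passes its speed limit or range.

## Robot

A 6-joint arm with a two-finger parallel gripper is mounted at the origin on a cart in front of the work surface, level with it; the furniture and walls round the work are solid. World frame = base frame: x ahead of the robot, y to its left, z up, the work surface at z = 0. Lengths are in mm, angles in rad, forces in N, time in s.
With the tool pointing down it reaches from about 350 to 875 mm from the base axis. Payload 4.2 kg.
Tool frame: the origin (TCP) lies midway between the tips of the shut fingers; the grasp point (between the pads) lies 19 mm behind it; z points along the fingers, y is the line along which they close (so a half turn about z gives the same grasp; the last joint's range is limited). The gripper opens to 85 mm and grips with 20 to 120 N. Pads are 22 mm wide; open, the fingers measure 114 mm over their backs; the gripper's body (76 mm by 85 mm) begins 54 mm behind the grasp point. The pads swing forward as they close: fully open they stand 13 mm farther back than shut.
Start: joints at [-0.855, 0.385, 0.008, 0, -1.194, -0.259], TCP at [275.685, -560.889, 231.312] pointing down, gripper open.
Joint ranges: [-3.14, 3.14], [-1.21, 2.06], [-1.07, 1.41], [-3.16, 2.05], [-2.99, -0.16], [-3.1, 3.1]. Speed limits (rad/s): [2.79, 2.79, 3.14, 3.14, 3.14, 3.14].

## Interface

Orientations are given as a unit quaternion [x, y, z, w].
In Python, from bench import arm gives the robot as it stands. The module is installed in compiled form; this text tells all that it offers.
- The arm moves only by the shell command python3 -m handwheel 'ROWS' [OPENING]. ROWS is JSON, a list of rows, each an object of numbers: "x", "y", "z": the shift along the world's x, y, z each as a share of 20 cm, from -1 to 1; "ax", "ay", "az": the turn, a rotation vector about the world's x, y, z each as a share of 90 degrees, from -1 to 1. In form: [{"x": .., "y": .., "z": .., "ax": .., "ay": .., "az": ..}, ...]. A call has exactly 8 rows; each row shifts and turns the commanded pose from where the row before left it; what a row does not reach is not made up. A row lasts 1/10 s, in which the tool goes at most 50 mm and 8.59 degrees, less where a joint would pass 70% of its speed; a pose out of reach is approached as far as the arm can. A call with a number of a shift or a turn outside -1 to 1 is refused whole. A call with a gripper value outside its range is refused whole. OPENING is the opening, from -1 (shut) to 1 (fully open), set as the call begins (- or left out, the last holds). The fingers move at their own pace and stop on an object; the grip force is fixed at half the most. Time passes only in rows, so rows that do not move let the fingers close, or fill a call up. It gives the time, the measured TCP pose, the force, the opening and the grip force at its end, in the units of the state.
- arm.read_state(): the state, without advancing time (a new reading comes with each control period).
- arm.get_image(name): name is "side" or "top"; returns the picture (400x640x3 uint8, red, green, blue); there is no depth.
- arm.camera_params(name): a dict with "K" (3x3 intrinsics, pixels), "k1" (the pictures are not rectified: a ray, as slopes to the right and down, at radius r is drawn at 1 + k1 r^2 times it, then the intrinsics apply), "position" and "orientation" of the camera in the world. Camera axes: x right, y down, z forward; pixel columns grow to the right and rows downward; lengths in mm; the calibration is good to about 2 mm. A picture is of the moment at which its call begins. camera_params takes no time and is no camera call.
- arm.job_done(): hands the job in; it is judged then, once.
The state is a dict: "clock": time; "joints": joint angles; "joint_vel": joint speeds; "joint_efforts": joint torques, N m; "position": TCP position; "ee_rot": TCP orientation; "contact_force": force on the tool from outside, world axes, zero at the start; "wrist_torque": the same for the moment, N m; "gripper_width": finger opening in mm; "grasp_force": force on a finger pad.
Only numpy, scipy, OpenCV 4.12 (cv2) and the standard library are available. Lean on these libraries where they do the work, as an engineer would, in place of code of your own. Each camera call takes 0.05 s, during which the arm holds its last target. There are 200 camera calls.

## Working session

There is one attempt and no reset: what is moved stays moved. The work goes in short steps, Python scripts to look and compute and a shell command to move; the robot and the scene stay as the last step left them, time stands still between calls to the robot, and variables do not carry over. Pictures are saved under pics/ and viewed, at most 10 in all, crops included, and the job is handed in when it is done.

```bash
mkdir -p pics; ls; python3 - <<'E'
from bench import arm
import cv2
for n in("top","side"):
    cv2.imwrite(f"pics/{n}0.png",arm.get_image(n)[:,:,::-1]); p=arm.camera_params(n); print(n,p)
print(arm.read_state())
E
```

```text
pics
top {'K': array([[397.20014612,   0.        , 321.60740397],
       [  0.        , 397.20014612, 198.55913356],
       [  0.        ,   0.        ,   1.        ]]), 'k1': 0.022381962247005987, 'position': array([ 440.20291832,  -31.05104256, 1041.89932521]), 'orientation': array([ 0.71378018, -0.69839837,  0.03219565, -0.04148517])}
side {'K': array([[414.22356029,   0.        , 322.97341881],
       [  0.        , 414.22356029, 202.12792636],
       [  0.        ,   0.        ,   1.        ]]), 'k1': -0.10540316870121505, 'position': array([  19.32615619, -846.39771885,  636.52461452]), 'orientation': array([ 0.83422235, -0.23016117,  0.14541944, -0.4795332 ])}
{'clock': 0.1, 'joints': array([-8.55391341e-01,  3.85479938e-01,  6.76010392e-03, -4.07119023e-04,
       -1.19398949e+00, -2.58590027e-01]), 'joint_vel': array([ 0.00091845, -0.00089436,  0.00361184,  0.00143773,  0.00100615,
       -0.00141794]), 'joint_efforts': array([ 2.19643748e-04, -3.93320096e+01,  1.88929421e+01,  4.19799060e+00,
       -2.59197936e-03,  1.17545645e-05]), 'position': array([ 275.45870924, -560.44848536,  230.33400099]), 'ee_rot': array([-2.26353411e-01,  9.74044754e-01,  9.33840333e-04, -2.80406076e-04]), 'contact_force': array([-0.73517109, -0.25399262,  0.15714998]), 'wrist_torque': array([-0.00828234, -0.07667174,  0.03575643]), 'grasp_force': 0.0, 'gripper_width': 85.32392398599714}
```

View pics/top0.png

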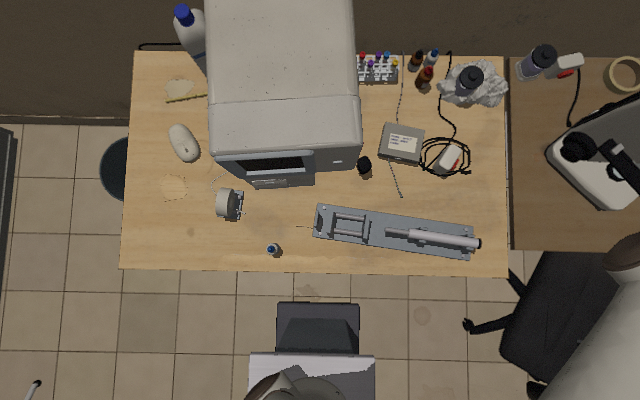

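View pics/side0.png

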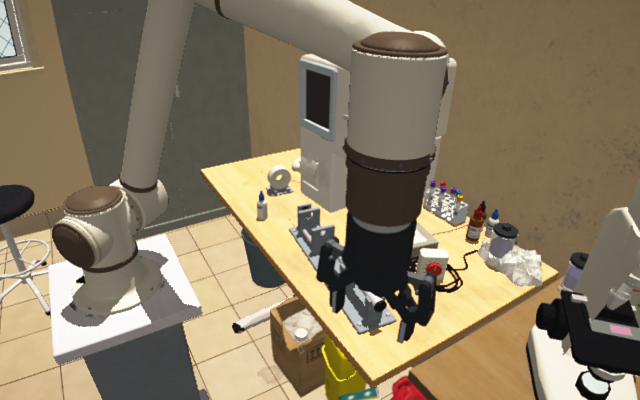

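```bash
cat > h.py <<'E'
from bench import arm
import cv2, numpy as np
from scipy.spatial.transform import Rotation as R
def ray(n,u,v):
    p=arm.camera_params(n);K=p['K'];d=np.array([(u-K[0,2])/K[0,0],(v-K[1,2])/K[1,1]]);s=d.copy()
    for _ in range(20): s=d/(1+p['k1']*(s@s))
    return p['position'],R.from_quat(p['orientation']).apply([s[0],s[1],1.])
def onz(n,u,v,z):
    o,d=ray(n,u,v); return o+d*(z-o[2])/d[2]
def proj(n,X):
    p=arm.camera_params(n);K=p['K'];c=R.from_quat(p['orientation']).inv().apply(np.asarray(X,float)-p['position'])
    s=c[...,:2]/c[...,2:];s=s*(1+p['k1']*(s**2).sum(-1,keepdims=True))
    return s*K[0,0]+K[:2,2]
def crop(n,u0,v0,w,h,k,f):
    im=arm.get_image(n)[:,:,::-1]; cv2.imwrite(f,cv2.resize(im[v0:v0+h,u0:u0+w],None,fx=k,fy=k,interpolation=cv2.INTER_CUBIC)); return im
E
python3 - <<'E'
from h import *
im=cv2.imread('pics/top0.png')
a=cv2.resize(im[190:265,305:495],None,fx=4.2,fy=4.2,interpolation=cv2.INTER_CUBIC)
b=cv2.resize(im[175:260,205:285],None,fx=3.2,fy=3.2,interpolation=cv2.INTER_CUBIC)
c=np.zeros((600,800,3),np.uint8);c[:a.shape[0],:a.shape[1]]=a[:,:800];c[320:320+b.shape[0],:b.shape[1]]=b
s=cv2.imread('pics/side0.png');d=cv2.resize(s[155:225,250:340],None,fx=4,fy=4,interpolation=cv2.INTER_CUBIC);c[318:318+d.shape[0],300:300+d.shape[1]]=d
cv2.imwrite('pics/c1.png',c)
E
```

```text
(no output)
```

View pics/c1.png

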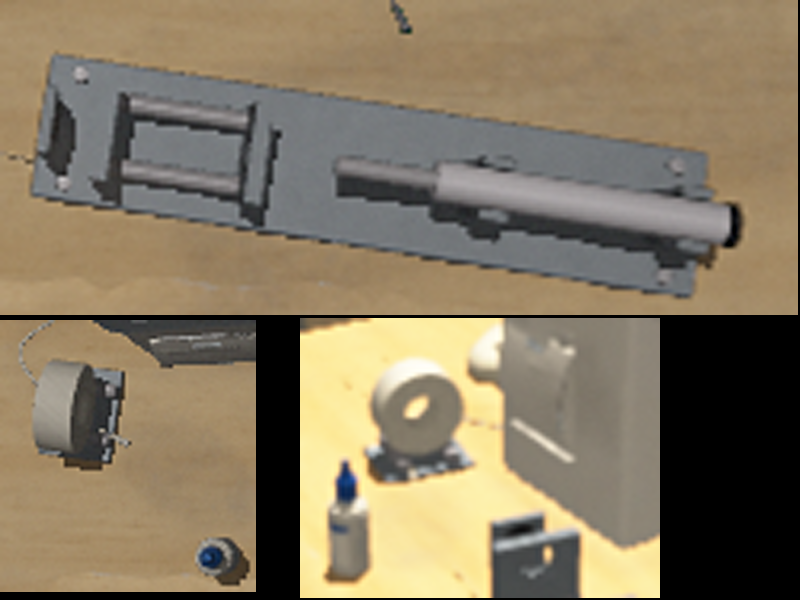

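```bash
python3 - <<'E'
from h import *
np.set_printoptions(precision=1,suppress=True)
A=lambda x,y:(305+(x+.5)/4.2-.5,190+(y+.5)/4.2-.5)
B=lambda x,y:(205+(x+.5)/3.2-.5,175+(y-320+.5)/3.2-.5)
for n,p,z in [("TL",(52,55),8),("BL",(32,195),8),("TR",(708,155),8),("BR",(690,295),8),("mouth top",(440,165),64),("mouth bot",(436,200),60),("mouthmid",(438,180),70),("sleeve end mid",(728,222),68),("tip",(337,168),62),("tipcyl mid base",(432,180),66),
 ("ch1 top a",(272,126),77),("ch1 outer near BR",(262,222),77),("ch1 inner top",(254,103),77),("ch1 inner bot",(240,215),77),("ch2 in top",(130,95),77),("ch2 in bot",(118,200),77)]:
    print(n,onz("top",*A(*p),z))
for n,p,z in [("roll L top",(35,405),85),("roll R top",(74,405),85),("stand TR",(125,368),6),("stand BR",(108,465),6),("stand BL",(40,455),6),("bottle",(212,556),87),("roll L rim top",(50,361),60),("roll L rim bot",(36,448),60),("Rrim top",(97,370),49),("Rrim bot",(73,453),49)]:
    print(n,onz("top",*B(*p),z))
for n,p in [("inst base l",(252,187)),("inst base r",(314,185)),("upperfront l",(217,160)),("upperfront r",(356,170)),("top front l",(212,104)),("topfrontr",(360,125))]:
    print(n,onz("top",*p,0),onz("top",*p,300))
E
```

```text
TL [537.1  -4.4   8. ]
BL [450.    5.9   8. ]
TR [ 484.  -408.6    8. ]
BR [ 398.7 -396.1    8. ]
mouth top [ 472.3 -233.4   64. ]
mouth bot [ 452.  -231.9   60. ]
mouthmid [ 463.4 -231.    70. ]
sleeve end mid [ 443.2 -397.3   68. ]
tip [ 469.2 -173.9   62. ]
tipcyl mid base [ 463.4 -228.4   66. ]
ch1 top a [ 492.1 -134.2   77. ]
ch1 outer near BR [ 436.9 -129.    77. ]
ch1 inner top [ 505.2 -123.7   77. ]
ch1 inner bot [ 440.6 -116.3   77. ]
ch2 in top [508.3 -51.9  77. ]
ch2 in bot [447.6 -46.2  77. ]
roll L top [528.3 239.5  85. ]
roll R top [528.9 210.   85. ]
stand TR [567.7 189.3   6. ]
stand BR [487.6 199.8   6. ]
stand BL [494.6 255.7   6. ]
bottle [417.8 101.   87. ]
roll L rim top [565.3 236.6  60. ]
roll L rim bot [497.1 244.1  60. ]
Rrim top [560.3 202.2  49. ]
Rrim bot [494.5 218.   49. ]
inst base l [575.9 169.    0. ] [536.9 111.4 300. ]
inst base r [584.7   4.8   0. ] [543.1  -5.5 300. ]
upperfront l [646.6 265.3   0. ] [587.2 180.  300. ]
upperfront r [ 627.2 -105.7    0. ] [573.4 -84.2 300. ]
top front l [800.  286.2   0. ] [696.4 194.9 300. ]
topfrontr [ 749.7 -114.7    0. ] [660.6 -90.6 300. ]
```

```bash
python3 -m handwheel '[{"x":0.053,"y":0.164,"z":0,"ax":0,"ay":0,"az":-0.0155},{"x":0.053,"y":0.164,"z":0,"ax":0,"ay":0,"az":-0.0155},{"x":0.053,"y":0.164,"z":0,"ax":0,"ay":0,"az":-0.0155},{"x":0.053,"y":0.164,"z":0,"ax":0,"ay":0,"az":-0.0155},{"x":0.053,"y":0.164,"z":0,"ax":0,"ay":0,"az":-0.0155},{"x":0.053,"y":0.164,"z":0,"ax":0,"ay":0,"az":-0.0155},{"x":0.053,"y":0.164,"z":0,"ax":0,"ay":0,"az":-0.0155},{"x":0.053,"y":0.164,"z":0,"ax":0,"ay":0,"az":-0.0155}]' 1
python3 -m handwheel '[{"x":0.053,"y":0.164,"z":0,"ax":0,"ay":0,"az":-0.0155},{"x":0.053,"y":0.164,"z":0,"ax":0,"ay":0,"az":-0.0155},{"x":0.053,"y":0.164,"z":0,"ax":0,"ay":0,"az":-0.0155},{"x":0.053,"y":0.164,"z":0,"ax":0,"ay":0,"az":-0.0155},{"x":0.053,"y":0.164,"z":0,"ax":0,"ay":0,"az":-0.0155},{"x":0.053,"y":0.164,"z":0,"ax":0,"ay":0,"az":-0.0155},{"x":0.053,"y":0.164,"z":0,"ax":0,"ay":0,"az":-0.0155},{"x":0.053,"y":0.164,"z":0,"ax":0,"ay":0,"az":-0.0155}]'
```

```text
clock: 0.9
position: [360.4, -297.0, 231.0]
ee_rot: [-0.13, 0.992, 0.0, -0.0]
contact_force: [1.1, 1.0, 0.6]
gripper_width: 85.4
grasp_force: 0.0
clock: 1.7
position: [445.2, -34.7, 231.2]
ee_rot: [-0.033, 0.999, 0.0, -0.0]
contact_force: [1.1, -0.8, -0.1]
gripper_width: 85.4
grasp_force: 0.0
```

```bash
python3 -m handwheel '[{"x":0.052,"y":0.1625,"z":0,"ax":0,"ay":0,"az":-0.0155},{"x":0.052,"y":0.1625,"z":0,"ax":0,"ay":0,"az":-0.0155},{"x":0.052,"y":0.1625,"z":0,"ax":0,"ay":0,"az":-0.0155},{"x":0.052,"y":0.1625,"z":0,"ax":0,"ay":0,"az":-0.0155},{"x":0.052,"y":0.1625,"z":0,"ax":0,"ay":0,"az":-0.0155},{"x":0.052,"y":0.1625,"z":0,"ax":0,"ay":0,"az":-0.0155},{"x":0.052,"y":0.1625,"z":0,"ax":0,"ay":0,"az":-0.0155},{"x":0.052,"y":0.1625,"z":0,"ax":0,"ay":0,"az":-0.0155}]'
python3 -m handwheel '[{"x":0,"y":0,"z":-0.1,"ax":0,"ay":0,"az":0},{"x":0,"y":0,"z":-0.1,"ax":0,"ay":0,"az":0},{"x":0,"y":0,"z":-0.1,"ax":0,"ay":0,"az":0},{"x":0,"y":0,"z":-0.1,"ax":0,"ay":0,"az":0},{"x":0,"y":0,"z":-0.1,"ax":0,"ay":0,"az":0},{"x":0,"y":0,"z":-0.05,"ax":0,"ay":0,"az":0},{"x":0,"y":0,"z":0,"ax":0,"ay":0,"az":0},{"x":0,"y":0,"z":0,"ax":0,"ay":0,"az":0}]'
python3 - <<'E'
from h import *
s=arm.get_image("side")[:,:,::-1];t=arm.get_image("top")[:,:,::-1]
c=np.zeros((600,800,3),np.uint8)
c[:,:600]=cv2.resize(s[100:250,220:370],None,fx=4,fy=4,interpolation=cv2.INTER_CUBIC)
c[:400,600:]=cv2.resize(t[150:250,205:255],None,fx=4,fy=4,interpolation=cv2.INTER_CUBIC)
cv2.imwrite("pics/c2.png",c)
E
```

```text
clock: 2.5
position: [528.4, 225.2, 230.8]
ee_rot: [0.064, 0.998, -0.0, -0.0]
contact_force: [0.7, -0.5, 0.9]
gripper_width: 85.8
grasp_force: 0.0
clock: 3.3
position: [528.9, 224.1, 121.8]
ee_rot: [0.064, 0.998, 0.0, 0.0]
contact_force: [0.1, 0.6, 0.2]
gripper_width: 85.8
grasp_force: 0.0
```

View pics/c2.png

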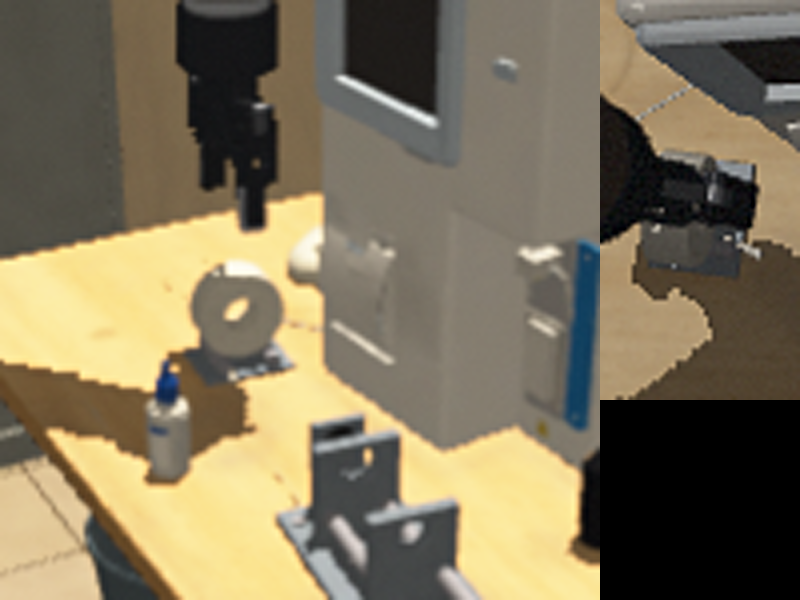

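```bash
python3 -m handwheel '[{"x":0,"y":0,"z":-0.06,"ax":0,"ay":0,"az":0},{"x":0,"y":0,"z":-0.06,"ax":0,"ay":0,"az":0},{"x":0,"y":0,"z":-0.06,"ax":0,"ay":0,"az":0},{"x":0,"y":0,"z":-0.06,"ax":0,"ay":0,"az":0},{"x":0,"y":0,"z":-0.06,"ax":0,"ay":0,"az":0},{"x":0,"y":0,"z":-0.04,"ax":0,"ay":0,"az":0},{"x":0,"y":0,"z":0,"ax":0,"ay":0,"az":0},{"x":0,"y":0,"z":0,"ax":0,"ay":0,"az":0}]'
python3 -m handwheel '[{"x":0,"y":0,"z":0},{"x":0,"y":0,"z":0},{"x":0,"y":0,"z":0},{"x":0,"y":0,"z":0},{"x":0,"y":0,"z":0},{"x":0,"y":0,"z":0},{"x":0,"y":0,"z":0},{"x":0,"y":0,"z":0}]' -1
python3 -m handwheel '[{"x":0,"y":0,"z":0},{"x":0,"y":0,"z":0},{"x":0,"y":0,"z":0.05},{"x":0,"y":0,"z":0.05},{"x":0,"y":0,"z":0.1},{"x":0,"y":0,"z":0.1},{"x":0,"y":0,"z":0.1},{"x":0,"y":0,"z":0}]'
```

```text
clock: 4.2
position: [528.7, 224.0, 53.2]
ee_rot: [0.064, 0.998, -0.0, 0.0]
contact_force: [0.0, 0.0, 1.0]
gripper_width: 85.5
grasp_force: 0.0invalid input at $[0]: expected keys x, y, z, ax, ay, az
invalid input at $[0]: expected keys x, y, z, ax, ay, az
```

```bash

python3 -m handwheel '[{"x":0,"y":0,"z":0,"ax":0,"ay":0,"az":0},{"x":0,"y":0,"z":0,"ax":0,"ay":0,"az":0},{"x":0,"y":0,"z":0,"ax":0,"ay":0,"az":0},{"x":0,"y":0,"z":0,"ax":0,"ay":0,"az":0},{"x":0,"y":0,"z":0,"ax":0,"ay":0,"az":0},{"x":0,"y":0,"z":0,"ax":0,"ay":0,"az":0},{"x":0,"y":0,"z":0,"ax":0,"ay":0,"az":0},{"x":0,"y":0,"z":0,"ax":0,"ay":0,"az":0}]' -1
python3 -m handwheel '[{"x":0,"y":0,"z":0,"ax":0,"ay":0,"az":0},{"x":0,"y":0,"z":0,"ax":0,"ay":0,"az":0},{"x":0,"y":0,"z":0.05,"ax":0,"ay":0,"az":0},{"x":0,"y":0,"z":0.05,"ax":0,"ay":0,"az":0},{"x":0,"y":0,"z":0.1,"ax":0,"ay":0,"az":0},{"x":0,"y":0,"z":0.1,"ax":0,"ay":0,"az":0},{"x":0,"y":0,"z":0.1,"ax":0,"ay":0,"az":0},{"x":0,"y":0,"z":0,"ax":0,"ay":0,"az":0}]'
```

```text
clock: 5.0
position: [528.8, 224.1, 53.8]
ee_rot: [0.064, 0.998, 0.0, 0.0]
contact_force: [-0.7, -0.8, 3.4]
gripper_width: 29.2
grasp_force: 61.8
clock: 5.8
position: [530.0, 224.9, 136.7]
ee_rot: [0.064, 0.998, 0.002, 0.003]
contact_force: [1.1, 0.3, -1.2]
gripper_width: 29.3
grasp_force: 61.6
```

```bash

python3 -m handwheel '[{"x":-0.03,"y":-0.19,"z":0,"ax":0,"ay":0,"az":0},{"x":-0.03,"y":-0.19,"z":0,"ax":0,"ay":0,"az":0},{"x":-0.03,"y":-0.19,"z":0,"ax":0,"ay":0,"az":0},{"x":-0.03,"y":-0.19,"z":0,"ax":0,"ay":0,"az":0},{"x":-0.03,"y":-0.19,"z":0,"ax":0,"ay":0,"az":0},{"x":-0.03,"y":-0.19,"z":0,"ax":0,"ay":0,"az":0},{"x":-0.03,"y":-0.19,"z":0,"ax":0,"ay":0,"az":0},{"x":-0.03,"y":-0.19,"z":0,"ax":0,"ay":0,"az":0}]'
python3 -m handwheel '[{"x":0,"y":-0.02,"z":0,"ax":0,"ay":0,"az":0},{"x":0,"y":0,"z":0,"ax":0,"ay":0,"az":0},{"x":0,"y":0,"z":0,"ax":0,"ay":0,"az":0},{"x":0,"y":0,"z":0,"ax":0,"ay":0,"az":0},{"x":0,"y":0,"z":0,"ax":0,"ay":0,"az":0},{"x":0,"y":0,"z":0,"ax":0,"ay":0,"az":0},{"x":0,"y":0,"z":0,"ax":0,"ay":0,"az":0},{"x":0,"y":0,"z":0,"ax":0,"ay":0,"az":0}]'
python3 - <<'E'
from h import *
s=arm.get_image("side")[:,:,::-1];t=arm.get_image("top")[:,:,::-1]
cv2.imwrite("pics/s3raw.png",s);cv2.imwrite("pics/t3raw.png",t)
c=np.zeros((600,800,3),np.uint8)
c[:,:450]=cv2.resize(s[155:255,280:355],None,fx=6,fy=6,interpolation=cv2.INTER_CUBIC)
c[:320,450:]=cv2.resize(t[190:254,305:375],None,fx=5,fy=5,interpolation=cv2.INTER_CUBIC)
cv2.imwrite("pics/c3.png",c)
E
```

```text
clock: 6.6
position: [479.3, -81.5, 132.7]
ee_rot: [0.064, 0.998, 0.0, -0.001]
contact_force: [1.1, -0.3, -1.4]
gripper_width: 29.4
grasp_force: 61.6
clock: 7.4
position: [480.5, -83.9, 133.3]
ee_rot: [0.063, 0.998, -0.0, -0.0]
contact_force: [-1.0, -0.1, -1.3]
gripper_width: 29.1
grasp_force: 61.5
```

View pics/c3.png

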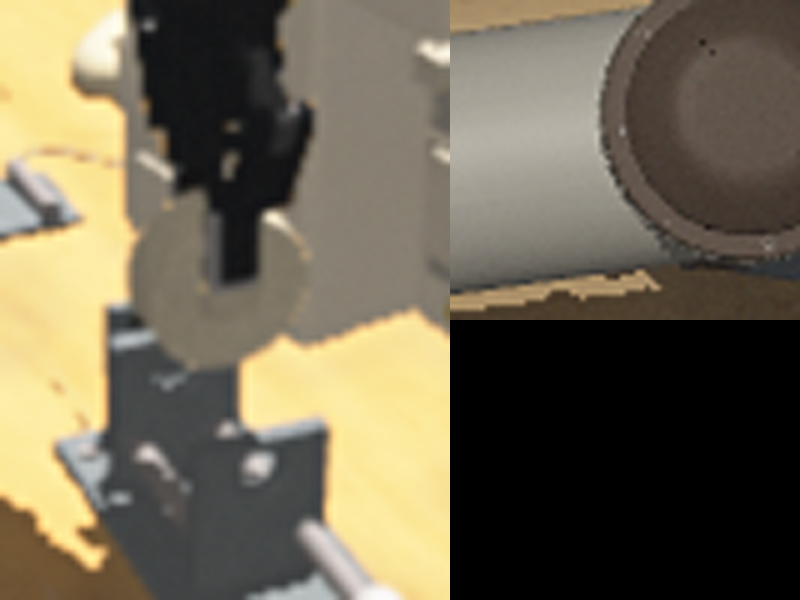

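```bash
python3 - <<'E'
from h import *
d=np.array([.1275,.992,0]);e=np.array([-.992,.1275,0]);th=np.linspace(0,2*np.pi,181)
O=np.array([469.9,-181.5,0])
for dx in (0,3):
  C=np.array([480.5+dx,-83.9,128.5])
  for s in(-15,15):
    P=proj("side",C+s*d+36*(np.cos(th)[:,None]*e+np.sin(th)[:,None]*[0,0,1]))
    q=(P-[280,155])*6
    print(dx,s,q.min(0),q.max(0))
f=lambda x,y,z:((proj("side",O+x*d+y*e+[0,0,z])-[280,155])*6).round()
print("ch1 top gapside corners",f(50,-30,77),f(50,30,77),"ch1 far",f(60,-30,77),"ch2 top",f(140,30,77),f(140,-30,77),"mouth tube",f(-50,0,60), "bore1",f(50,0,60))
u=lambda x,y,z:((proj("top",O+x*d+y*e+[0,0,z])-[305,190])*4.2).round()
print(u(50,30,77),u(50,-30,77),u(60,-30,77),u(140,30,77),u(140,-30,77),u(173,20,75),u(173,-20,75))
print((O+100*d))
E
```

```text
0 -15 [148.27787658 212.23671116] [309.96966028 368.56636902]
0 15 [120.92496666 180.20346002] [279.63540585 333.91091054]
3 -15 [154.76388291 210.51249605] [316.07743088 366.68080476]
3 15 [127.29700959 178.5612965 ] [285.64677021 332.11393942]
ch1 top gapside corners [331. 422.] [197. 453.] ch1 far [321. 410.] ch2 top [116. 346.] [243. 319.] mouth tube [373. 609.] bore1 [264. 472.]
[259. 204.] [273. 100.] [256.  98.] [104. 180.] [119.  77.] [ 50. 154.] [60. 86.]
[482.65 -82.3    0.  ]
```

```bash

python3 -m handwheel '[{"x":0,"y":0,"z":-0.06,"ax":0,"ay":0,"az":0},{"x":0,"y":0,"z":-0.06,"ax":0,"ay":0,"az":0},{"x":0,"y":0,"z":-0.06,"ax":0,"ay":0,"az":0},{"x":0,"y":0,"z":-0.06,"ax":0,"ay":0,"az":0},{"x":0,"y":0,"z":-0.04,"ax":0,"ay":0,"az":0},{"x":0,"y":0,"z":-0.03,"ax":0,"ay":0,"az":0},{"x":0,"y":0,"z":-0.02,"ax":0,"ay":0,"az":0},{"x":0,"y":0,"z":0,"ax":0,"ay":0,"az":0}]'
python3 - <<'E'
from h import *
s=arm.get_image("side")[:,:,::-1]
print(arm.read_state()["position"],arm.read_state()["contact_force"])
cv2.imwrite("pics/c4.png",cv2.resize(s[155:255,270:370],None,fx=5,fy=5,interpolation=cv2.INTER_CUBIC))
E
```

```text
clock: 8.3
position: [480.3, -84.1, 67.0]
ee_rot: [0.064, 0.998, -0.0, -0.0]
contact_force: [0.4, -0.2, -0.9]
gripper_width: 29.3
grasp_force: 61.5
[480.60830766 -84.11741656  67.36610765] [-0.35923892  0.14984272 -0.71811929]
```

View pics/c4.png

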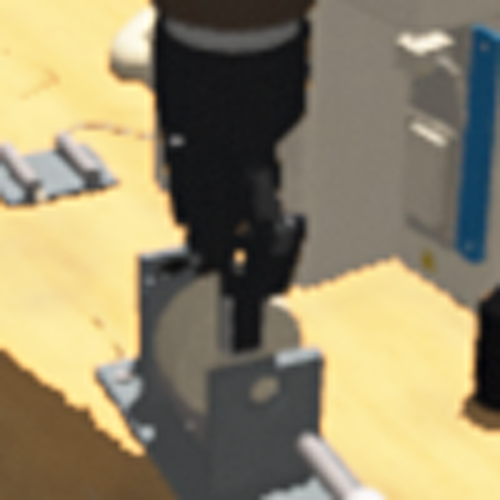

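```bash

python3 -m handwheel '[{"x":0,"y":0,"z":-0.006,"ax":0,"ay":0,"az":0},{"x":0,"y":0,"z":-0.006,"ax":0,"ay":0,"az":0},{"x":0,"y":0,"z":0,"ax":0,"ay":0,"az":0},{"x":0,"y":0,"z":0,"ax":0,"ay":0,"az":0},{"x":0,"y":0,"z":0,"ax":0,"ay":0,"az":0},{"x":0,"y":0,"z":0,"ax":0,"ay":0,"az":0},{"x":0,"y":0,"z":0,"ax":0,"ay":0,"az":0},{"x":0,"y":0,"z":0,"ax":0,"ay":0,"az":0}]'
python3 -m handwheel '[{"x":0,"y":0,"z":0,"ax":0,"ay":0,"az":0},{"x":0,"y":0,"z":0,"ax":0,"ay":0,"az":0},{"x":0,"y":0,"z":0,"ax":0,"ay":0,"az":0},{"x":0,"y":0,"z":0,"ax":0,"ay":0,"az":0},{"x":0,"y":0,"z":0,"ax":0,"ay":0,"az":0},{"x":0,"y":0,"z":0,"ax":0,"ay":0,"az":0},{"x":0,"y":0,"z":0,"ax":0,"ay":0,"az":0},{"x":0,"y":0,"z":0,"ax":0,"ay":0,"az":0}]' -0.1
```

```text
clock: 9.15
position: [480.9, -84.1, 65.3]
ee_rot: [0.064, 0.998, 0.0, 0.0]
contact_force: [-1.8, 1.4, 5.0]
gripper_width: 29.6
grasp_force: 62.1
clock: 9.95
position: [480.5, -84.1, 64.9]
ee_rot: [0.064, 0.998, -0.0, -0.0]
contact_force: [0.4, -0.6, -0.3]
gripper_width: 38.1
grasp_force: 0.0
```

```bash

python3 -m handwheel '[{"x":0,"y":0,"z":0.02,"ax":0,"ay":0,"az":0},{"x":0,"y":0,"z":0.04,"ax":0,"ay":0,"az":0},{"x":0,"y":0,"z":0.05,"ax":0,"ay":0,"az":0},{"x":0,"y":0,"z":0.08,"ax":0,"ay":0,"az":0},{"x":0,"y":0,"z":0.1,"ax":0,"ay":0,"az":0},{"x":0,"y":0,"z":0.1,"ax":0,"ay":0,"az":0},{"x":0,"y":0,"z":0.06,"ax":0,"ay":0,"az":0},{"x":0,"y":0,"z":0,"ax":0,"ay":0,"az":0}]'
python3 -c "
from h import *
print(arm.read_state()['joints'])
s=arm.get_image('side')[:,:,::-1];cv2.imwrite('pics/s5.png',cv2.resize(s[155:255,270:370],None,fx=5,fy=5,interpolation=cv2.INTER_CUBIC))"
```

```text
clock: 10.75
position: [482.0, -84.0, 157.7]
ee_rot: [0.064, 0.998, 0.0, 0.003]
contact_force: [-0.5, 0.9, 0.0]
gripper_width: 38.6
grasp_force: 0.0
[ 1.60509082e-01  2.23824943e-01 -4.28648937e-01  6.15202975e-04
 -9.12452851e-01 -1.85883985e+00]
```

View pics/s5.png

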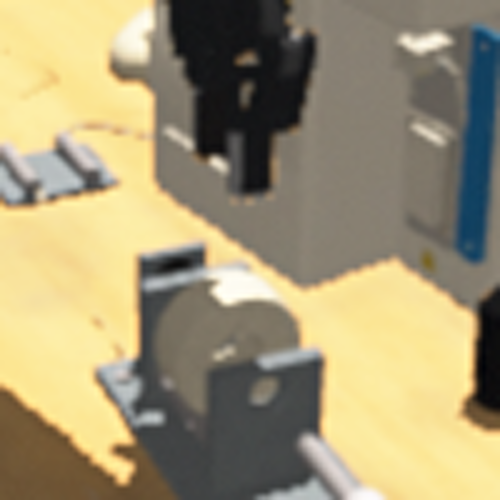

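```bash

python3 -m handwheel '[{"x":-0.005,"y":-0.039,"z":0,"ax":0,"ay":0,"az":0.0625},{"x":-0.005,"y":-0.039,"z":0,"ax":0,"ay":0,"az":0.0625},{"x":-0.005,"y":-0.039,"z":0,"ax":0,"ay":0,"az":0.0625},{"x":-0.005,"y":-0.039,"z":0,"ax":0,"ay":0,"az":0.0625},{"x":-0.005,"y":-0.039,"z":0,"ax":0,"ay":0,"az":0.0625},{"x":-0.005,"y":-0.039,"z":0,"ax":0,"ay":0,"az":0.0625},{"x":-0.005,"y":-0.039,"z":0,"ax":0,"ay":0,"az":0.0625},{"x":-0.005,"y":-0.039,"z":0,"ax":0,"ay":0,"az":0.0625}]' 1
python3 -m handwheel '[{"x":-0.005,"y":-0.039,"z":0,"ax":0,"ay":0,"az":0.0625},{"x":-0.005,"y":-0.039,"z":0,"ax":0,"ay":0,"az":0.0625},{"x":-0.005,"y":-0.039,"z":0,"ax":0,"ay":0,"az":0.0625},{"x":-0.005,"y":-0.039,"z":0,"ax":0,"ay":0,"az":0.0625},{"x":-0.005,"y":-0.039,"z":0,"ax":0,"ay":0,"az":0.0625},{"x":-0.005,"y":-0.039,"z":0,"ax":0,"ay":0,"az":0.0625},{"x":-0.005,"y":-0.039,"z":0,"ax":0,"ay":0,"az":0.0625},{"x":-0.005,"y":-0.039,"z":0,"ax":0,"ay":0,"az":0.0625}]'
python3 -m handwheel '[{"x":0,"y":0,"z":-0.07,"ax":0,"ay":0,"az":0},{"x":0,"y":0,"z":-0.07,"ax":0,"ay":0,"az":0},{"x":0,"y":0,"z":-0.07,"ax":0,"ay":0,"az":0},{"x":0,"y":0,"z":-0.05,"ax":0,"ay":0,"az":0},{"x":0,"y":0,"z":0,"ax":0,"ay":0,"az":0},{"x":0,"y":0,"z":0,"ax":0,"ay":0,"az":0},{"x":0,"y":0,"z":0,"ax":0,"ay":0,"az":0},{"x":0,"y":0,"z":0,"ax":0,"ay":0,"az":0}]'
python3 -c "
from h import *
s=arm.get_image('side')[:,:,::-1];cv2.imwrite('pics/s6.png',cv2.resize(s[180:300,300:420],None,fx=5,fy=5,interpolation=cv2.INTER_CUBIC))"
```

```text
clock: 11.6
position: [471.8, -146.8, 154.0]
ee_rot: [-0.325, 0.946, 0.0, -0.001]
contact_force: [0.7, 0.6, -0.8]
gripper_width: 85.7
grasp_force: 0.0
clock: 12.4
position: [463.8, -209.1, 154.0]
ee_rot: [-0.662, 0.749, 0.001, -0.001]
contact_force: [0.7, -0.5, -0.2]
gripper_width: 85.7
grasp_force: 0.0
clock: 13.2
position: [464.9, -208.9, 103.6]
ee_rot: [-0.661, 0.751, -0.001, 0.0]
contact_force: [0.4, 0.2, 0.8]
gripper_width: 85.4
grasp_force: 0.0
```

View pics/s6.png

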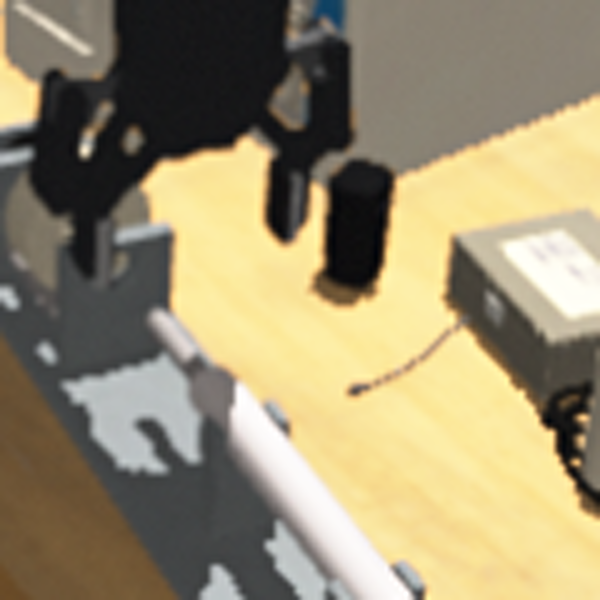

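```bash

python3 -m handwheel '[{"x":0,"y":0,"z":-0.06,"ax":0,"ay":0,"az":0},{"x":0,"y":0,"z":-0.06,"ax":0,"ay":0,"az":0},{"x":0,"y":0,"z":-0.06,"ax":0,"ay":0,"az":0},{"x":0,"y":0,"z":-0.06,"ax":0,"ay":0,"az":0},{"x":0,"y":0,"z":-0.05,"ax":0,"ay":0,"az":0},{"x":0,"y":0,"z":-0.02,"ax":0,"ay":0,"az":0},{"x":0,"y":0,"z":0,"ax":0,"ay":0,"az":0},{"x":0,"y":0,"z":0,"ax":0,"ay":0,"az":0}]'
python3 -m handwheel '[{"x":0,"y":0,"z":0,"ax":0,"ay":0,"az":0},{"x":0,"y":0,"z":0,"ax":0,"ay":0,"az":0},{"x":0,"y":0,"z":0,"ax":0,"ay":0,"az":0},{"x":0,"y":0,"z":0,"ax":0,"ay":0,"az":0},{"x":0,"y":0,"z":0,"ax":0,"ay":0,"az":0},{"x":0,"y":0,"z":0,"ax":0,"ay":0,"az":0},{"x":0,"y":0,"z":0,"ax":0,"ay":0,"az":0},{"x":0,"y":0,"z":0,"ax":0,"ay":0,"az":0}]' -0.62
python3 -m handwheel '[{"x":0,"y":0,"z":0,"ax":0,"ay":0,"az":0},{"x":0,"y":0,"z":0,"ax":0,"ay":0,"az":0},{"x":0,"y":0,"z":0,"ax":0,"ay":0,"az":0},{"x":0,"y":0,"z":0,"ax":0,"ay":0,"az":0},{"x":0,"y":0,"z":0,"ax":0,"ay":0,"az":0},{"x":0,"y":0,"z":0,"ax":0,"ay":0,"az":0},{"x":0,"y":0,"z":0,"ax":0,"ay":0,"az":0},{"x":0,"y":0,"z":0,"ax":0,"ay":0,"az":0}]' -1
```

```text
clock: 14.05
position: [464.8, -209.0, 41.1]
ee_rot: [-0.661, 0.751, -0.0, 0.0]
contact_force: [-0.4, -0.6, 0.1]
gripper_width: 85.3
grasp_force: 0.0
clock: 14.85
position: [464.5, -208.9, 40.9]
ee_rot: [-0.661, 0.751, -0.0, 0.0]
contact_force: [-0.5, -0.1, 0.0]
gripper_width: 15.8
grasp_force: 0.1
clock: 15.65
position: [465.7, -209.0, 41.3]
ee_rot: [-0.661, 0.751, -0.001, 0.001]
contact_force: [5.5, -0.7, 1.0]
gripper_width: 9.9
grasp_force: 58.5
```

```bash

python3 -m handwheel '[{"x":0.005,"y":0,"z":0,"ax":0,"ay":0,"az":0},{"x":0,"y":0,"z":0,"ax":0,"ay":0,"az":0},{"x":0.0013,"y":0.01,"z":0,"ax":0,"ay":0,"az":0},{"x":0.0026,"y":0.02,"z":0,"ax":0,"ay":0,"az":0},{"x":0.0026,"y":0.02,"z":0,"ax":0,"ay":0,"az":0},{"x":0.0026,"y":0.02,"z":0,"ax":0,"ay":0,"az":0},{"x":0.0026,"y":0.02,"z":0,"ax":0,"ay":0,"az":0},{"x":0.0013,"y":0.01,"z":0,"ax":0,"ay":0,"az":0}]'
python3 -c "
from h import *
s=arm.get_image('side')[:,:,::-1];print(arm.read_state()['position'],arm.read_state()['contact_force']);cv2.imwrite('pics/s7.png',cv2.resize(s[180:300,300:420],None,fx=5,fy=5,interpolation=cv2.INTER_CUBIC))"
```

```text
clock: 16.45
position: [467.8, -188.5, 40.8]
ee_rot: [-0.661, 0.751, 0.0, -0.0]
contact_force: [3.3, -4.3, 2.8]
gripper_width: 9.5
grasp_force: 58.7
[ 467.86436184 -188.19478933   40.78767033] [3.08177524 0.55712613 2.98005478]
```

View pics/s7.png

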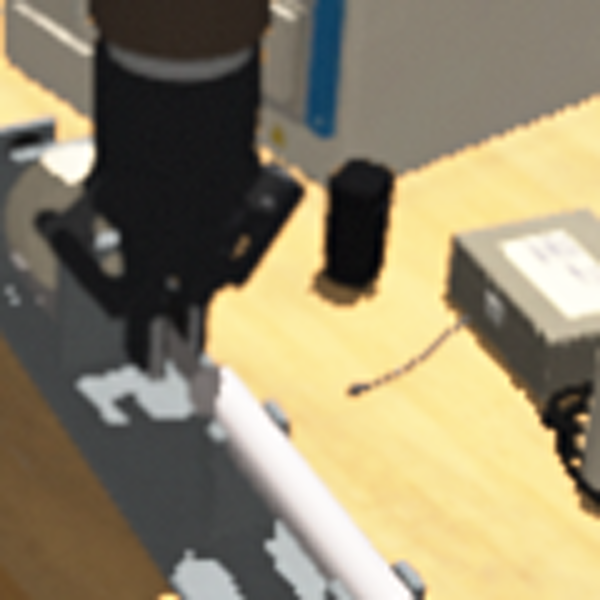

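```bash

python3 -m handwheel '[{"x":0.006,"y":0.015,"z":0,"ax":0,"ay":0,"az":0},{"x":0.002,"y":0.015,"z":0,"ax":0,"ay":0,"az":0},{"x":0.002,"y":0.015,"z":0,"ax":0,"ay":0,"az":0},{"x":0.002,"y":0.015,"z":0,"ax":0,"ay":0,"az":0},{"x":0.002,"y":0.015,"z":0,"ax":0,"ay":0,"az":0},{"x":0.002,"y":0.015,"z":0,"ax":0,"ay":0,"az":0},{"x":0.002,"y":0.015,"z":0,"ax":0,"ay":0,"az":0},{"x":0.002,"y":0.015,"z":0,"ax":0,"ay":0,"az":0}]'
python3 -m handwheel '[{"x":0.0018,"y":0.014,"z":0,"ax":0,"ay":0,"az":0},{"x":0.0018,"y":0.014,"z":0,"ax":0,"ay":0,"az":0},{"x":0.0018,"y":0.014,"z":0,"ax":0,"ay":0,"az":0},{"x":0.0018,"y":0.014,"z":0,"ax":0,"ay":0,"az":0},{"x":0.0018,"y":0.014,"z":0,"ax":0,"ay":0,"az":0},{"x":0.0018,"y":0.014,"z":0,"ax":0,"ay":0,"az":0},{"x":0.0018,"y":0.014,"z":0,"ax":0,"ay":0,"az":0},{"x":0,"y":0,"z":0,"ax":0,"ay":0,"az":0}]'
```

```text
clock: 17.3
position: [471.4, -164.5, 40.6]
ee_rot: [-0.66, 0.751, 0.001, -0.0]
contact_force: [0.3, -0.2, -0.2]
gripper_width: 10.0
grasp_force: 58.6
clock: 18.1
position: [474.6, -144.9, 40.9]
ee_rot: [-0.661, 0.751, 0.0, 0.0]
contact_force: [-0.9, 0.3, -0.6]
gripper_width: 10.0
grasp_force: 58.5
```

```bash

python3 -m handwheel '[{"x":0,"y":0,"z":0,"ax":0,"ay":0,"az":0},{"x":0,"y":0,"z":0,"ax":0,"ay":0,"az":0},{"x":0,"y":0,"z":0,"ax":0,"ay":0,"az":0},{"x":0,"y":0,"z":0,"ax":0,"ay":0,"az":0},{"x":-0.0111,"y":-0.087,"z":0,"ax":0,"ay":0,"az":0},{"x":-0.0111,"y":-0.087,"z":0,"ax":0,"ay":0,"az":0},{"x":-0.0111,"y":-0.087,"z":0,"ax":0,"ay":0,"az":0},{"x":-0.0111,"y":-0.087,"z":0,"ax":0,"ay":0,"az":0}]' 0
python3 -m handwheel '[{"x":0,"y":0,"z":0,"ax":0,"ay":0,"az":0},{"x":0,"y":0,"z":0,"ax":0,"ay":0,"az":0},{"x":0,"y":0,"z":0,"ax":0,"ay":0,"az":0},{"x":0,"y":0,"z":0,"ax":0,"ay":0,"az":0},{"x":0,"y":0,"z":0,"ax":0,"ay":0,"az":0},{"x":0,"y":0,"z":0,"ax":0,"ay":0,"az":0},{"x":0,"y":0,"z":0,"ax":0,"ay":0,"az":0},{"x":0,"y":0,"z":0,"ax":0,"ay":0,"az":0}]' -1
python3 -c "
from h import *
s=arm.get_image('side')[:,:,::-1];cv2.imwrite('pics/s8.png',cv2.resize(s[180:300,270:390],None,fx=5,fy=5,interpolation=cv2.INTER_CUBIC))"
```

```text
clock: 18.9
position: [465.6, -215.6, 40.9]
ee_rot: [-0.661, 0.751, -0.0, 0.0]
contact_force: [1.9, 0.9, -0.5]
gripper_width: 42.9
grasp_force: 0.0
clock: 19.7
position: [465.8, -214.6, 41.0]
ee_rot: [-0.661, 0.751, 0.0, 0.0]
contact_force: [0.6, 1.4, 1.0]
gripper_width: 9.8
grasp_force: 58.4
```

View pics/s8.png

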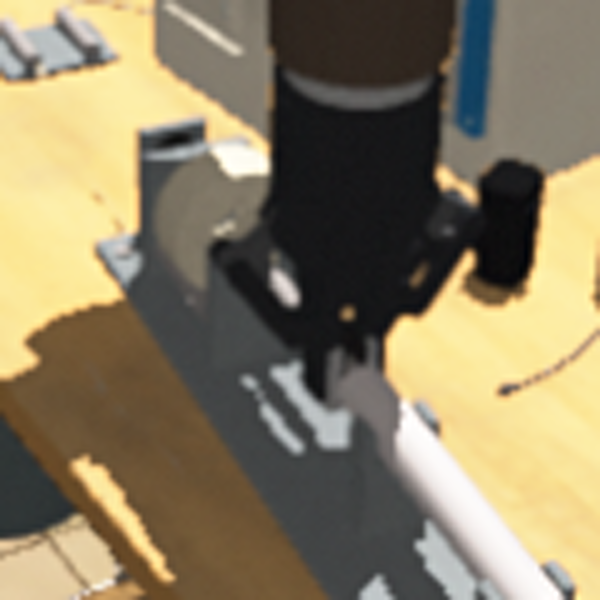

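```bash

python3 -m handwheel '[{"x":0.0028,"y":0.0215,"z":0,"ax":0,"ay":0,"az":0},{"x":0.0028,"y":0.0215,"z":0,"ax":0,"ay":0,"az":0},{"x":0.0028,"y":0.0215,"z":0,"ax":0,"ay":0,"az":0},{"x":0.0028,"y":0.0215,"z":0,"ax":0,"ay":0,"az":0},{"x":0.0028,"y":0.0215,"z":0,"ax":0,"ay":0,"az":0},{"x":0.0028,"y":0.0215,"z":0,"ax":0,"ay":0,"az":0},{"x":0.0028,"y":0.0215,"z":0,"ax":0,"ay":0,"az":0},{"x":0.0028,"y":0.0215,"z":0,"ax":0,"ay":0,"az":0}]'
python3 -m handwheel '[{"x":0.0028,"y":0.0215,"z":0,"ax":0,"ay":0,"az":0},{"x":0.0028,"y":0.0215,"z":0,"ax":0,"ay":0,"az":0},{"x":0.0028,"y":0.0215,"z":0,"ax":0,"ay":0,"az":0},{"x":0.0028,"y":0.0215,"z":0,"ax":0,"ay":0,"az":0},{"x":0.0028,"y":0.0215,"z":0,"ax":0,"ay":0,"az":0},{"x":0.0028,"y":0.0215,"z":0,"ax":0,"ay":0,"az":0},{"x":0.0028,"y":0.0215,"z":0,"ax":0,"ay":0,"az":0},{"x":0.0,"y":0.0,"z":0,"ax":0,"ay":0,"az":0}]'
```

```text
clock: 20.55
position: [470.2, -180.1, 40.9]
ee_rot: [-0.661, 0.751, 0.0, -0.0]
contact_force: [0.0, 0.6, -0.5]
gripper_width: 9.8
grasp_force: 58.4
clock: 21.35
position: [474.2, -149.9, 40.9]
ee_rot: [-0.661, 0.751, -0.0, 0.0]
contact_force: [0.6, -0.1, 0.2]
gripper_width: 10.0
grasp_force: 58.4
```

```bash

python3 -m handwheel '[{"x":0.0013,"y":0.01,"z":0,"ax":0,"ay":0,"az":0},{"x":0.0013,"y":0.01,"z":0,"ax":0,"ay":0,"az":0},{"x":0.0006,"y":0.004,"z":0,"ax":0,"ay":0,"az":0},{"x":0,"y":0,"z":0,"ax":0,"ay":0,"az":0},{"x":0,"y":0,"z":0,"ax":0,"ay":0,"az":0},{"x":0,"y":0,"z":0,"ax":0,"ay":0,"az":0},{"x":0,"y":0,"z":0,"ax":0,"ay":0,"az":0},{"x":0,"y":0,"z":0,"ax":0,"ay":0,"az":0}]'
python3 -m handwheel '[{"x":0,"y":0,"z":0,"ax":0,"ay":0,"az":0},{"x":0,"y":0,"z":0,"ax":0,"ay":0,"az":0},{"x":0,"y":0,"z":0,"ax":0,"ay":0,"az":0},{"x":0,"y":0,"z":0,"ax":0,"ay":0,"az":0},{"x":-0.0111,"y":-0.087,"z":0,"ax":0,"ay":0,"az":0},{"x":-0.0111,"y":-0.087,"z":0,"ax":0,"ay":0,"az":0},{"x":-0.0111,"y":-0.087,"z":0,"ax":0,"ay":0,"az":0},{"x":-0.0111,"y":-0.087,"z":0,"ax":0,"ay":0,"az":0}]' 0
python3 -m handwheel '[{"x":0,"y":0,"z":0,"ax":0,"ay":0,"az":0},{"x":0,"y":0,"z":0,"ax":0,"ay":0,"az":0},{"x":0,"y":0,"z":0,"ax":0,"ay":0,"az":0},{"x":0,"y":0,"z":0,"ax":0,"ay":0,"az":0},{"x":0,"y":0,"z":0,"ax":0,"ay":0,"az":0},{"x":0,"y":0,"z":0,"ax":0,"ay":0,"az":0},{"x":0,"y":0,"z":0,"ax":0,"ay":0,"az":0},{"x":0,"y":0,"z":0,"ax":0,"ay":0,"az":0}]' -1
python3 -m handwheel '[{"x":0,"y":0,"z":0.005,"ax":0,"ay":0,"az":0},{"x":0.0016,"y":0.012,"z":0,"ax":0,"ay":0,"az":0},{"x":0.0016,"y":0.012,"z":0,"ax":0,"ay":0,"az":0},{"x":0.0016,"y":0.012,"z":0,"ax":0,"ay":0,"az":0},{"x":0.0016,"y":0.012,"z":0,"ax":0,"ay":0,"az":0},{"x":0.0016,"y":0.012,"z":0,"ax":0,"ay":0,"az":0},{"x":0.0,"y":0.0,"z":0,"ax":0,"ay":0,"az":0},{"x":0.0,"y":0.0,"z":0,"ax":0,"ay":0,"az":0}]'
python3 -c "
from h import *
s=arm.get_image('side')[:,:,::-1];cv2.imwrite('pics/s9.png',cv2.resize(s[165:265,270:390],None,fx=6,fy=6,interpolation=cv2.INTER_CUBIC))"
```

```text
clock: 22.15
position: [474.7, -145.6, 40.9]
ee_rot: [-0.661, 0.751, -0.0, -0.0]
contact_force: [-0.5, 0.0, 0.2]
gripper_width: 9.7
grasp_force: 58.4
clock: 22.95
position: [465.8, -215.8, 41.0]
ee_rot: [-0.661, 0.751, -0.0, 0.0]
contact_force: [0.5, 0.0, 0.3]
gripper_width: 43.1
grasp_force: 0.0
clock: 23.75
position: [466.0, -214.9, 41.0]
ee_rot: [-0.661, 0.751, -0.0, 0.0]
contact_force: [0.8, 1.5, 0.4]
gripper_width: 10.2
grasp_force: 58.4
clock: 24.55
position: [467.5, -203.1, 41.9]
ee_rot: [-0.661, 0.751, -0.0, 0.0]
contact_force: [0.1, 0.5, -1.5]
gripper_width: 9.9
grasp_force: 58.4
```

```bash

python3 -m handwheel '[{"x":0.0013,"y":0.01,"z":0,"ax":0,"ay":0,"az":0},{"x":0.0013,"y":0.01,"z":0,"ax":0,"ay":0,"az":0},{"x":0.0013,"y":0.01,"z":0,"ax":0,"ay":0,"az":0},{"x":0.0013,"y":0.01,"z":0,"ax":0,"ay":0,"az":0},{"x":0.0013,"y":0.01,"z":0,"ax":0,"ay":0,"az":0},{"x":0.0013,"y":0.01,"z":0,"ax":0,"ay":0,"az":0},{"x":0.0,"y":0.0,"z":0,"ax":0,"ay":0,"az":0},{"x":0.0,"y":0.0,"z":0,"ax":0,"ay":0,"az":0}]'
python3 -m handwheel '[{"x":0.0005,"y":0.004,"z":0,"ax":0,"ay":0,"az":0},{"x":0.0005,"y":0.004,"z":0,"ax":0,"ay":0,"az":0},{"x":0.0005,"y":0.004,"z":0,"ax":0,"ay":0,"az":0},{"x":0,"y":0,"z":0,"ax":0,"ay":0,"az":0},{"x":0,"y":0,"z":0,"ax":0,"ay":0,"az":0},{"x":0,"y":0,"z":0,"ax":0,"ay":0,"az":0},{"x":0.0,"y":0.0,"z":0,"ax":0,"ay":0,"az":0},{"x":0.0,"y":0.0,"z":0,"ax":0,"ay":0,"az":0}]'
```

```text
clock: 25.4
position: [469.1, -191.1, 41.9]
ee_rot: [-0.661, 0.751, -0.0, -0.0]
contact_force: [-0.5, 0.1, -0.1]
gripper_width: 10.1
grasp_force: 58.4
clock: 26.2
position: [469.3, -188.8, 41.9]
ee_rot: [-0.661, 0.751, -0.0, -0.0]
contact_force: [0.2, -0.1, -1.7]
gripper_width: 10.2
grasp_force: 58.4
```

Est. tip now about 166; continue in small steps until the force rises.

```bash

python3 -m handwheel '[{"x":0.0005,"y":0.004,"z":0,"ax":0,"ay":0,"az":0},{"x":0.0005,"y":0.004,"z":0,"ax":0,"ay":0,"az":0},{"x":0.0005,"y":0.004,"z":0,"ax":0,"ay":0,"az":0},{"x":0,"y":0,"z":0,"ax":0,"ay":0,"az":0},{"x":0,"y":0,"z":0,"ax":0,"ay":0,"az":0},{"x":0,"y":0,"z":0,"ax":0,"ay":0,"az":0},{"x":0.0,"y":0.0,"z":0,"ax":0,"ay":0,"az":0},{"x":0.0,"y":0.0,"z":0,"ax":0,"ay":0,"az":0}]'
python3 -m handwheel '[{"x":0.0005,"y":0.004,"z":0,"ax":0,"ay":0,"az":0},{"x":0.0005,"y":0.004,"z":0,"ax":0,"ay":0,"az":0},{"x":0.0,"y":0.0,"z":0,"ax":0,"ay":0,"az":0},{"x":0,"y":0,"z":0,"ax":0,"ay":0,"az":0},{"x":0,"y":0,"z":0,"ax":0,"ay":0,"az":0},{"x":0,"y":0,"z":0,"ax":0,"ay":0,"az":0},{"x":0.0,"y":0.0,"z":0,"ax":0,"ay":0,"az":0},{"x":0.0,"y":0.0,"z":0,"ax":0,"ay":0,"az":0}]'
```

```text
clock: 27.0
position: [469.7, -186.4, 41.9]
ee_rot: [-0.661, 0.751, -0.0, 0.0]
contact_force: [0.6, -0.2, -1.5]
gripper_width: 10.4
grasp_force: 58.4
clock: 27.8
position: [469.8, -184.9, 41.9]
ee_rot: [-0.661, 0.751, -0.0, -0.0]
contact_force: [-0.8, -3.0, -1.1]
gripper_width: 9.8
grasp_force: 58.4
```

```bash

python3 -m handwheel '[{"x":0.0005,"y":0.004,"z":0,"ax":0,"ay":0,"az":0},{"x":0.0005,"y":0.004,"z":0,"ax":0,"ay":0,"az":0},{"x":0.0,"y":0.0,"z":0,"ax":0,"ay":0,"az":0},{"x":0,"y":0,"z":0,"ax":0,"ay":0,"az":0},{"x":0,"y":0,"z":0,"ax":0,"ay":0,"az":0},{"x":0,"y":0,"z":0,"ax":0,"ay":0,"az":0},{"x":0.0,"y":0.0,"z":0,"ax":0,"ay":0,"az":0},{"x":0.0,"y":0.0,"z":0,"ax":0,"ay":0,"az":0}]'
```

```text
clock: 28.6
position: [469.6, -184.7, 42.1]
ee_rot: [-0.661, 0.751, -0.0, -0.001]
contact_force: [-0.7, -11.4, -0.6]
gripper_width: 10.3
grasp_force: 58.4
```

```bash

python3 -m handwheel '[{"x":-0.0005,"y":-0.004,"z":-0.005,"ax":0,"ay":0,"az":0},{"x":0,"y":0,"z":-0.005,"ax":0,"ay":0,"az":0},{"x":0.0,"y":0.0,"z":0,"ax":0,"ay":0,"az":0},{"x":0,"y":0,"z":0,"ax":0,"ay":0,"az":0},{"x":0,"y":0,"z":0,"ax":0,"ay":0,"az":0},{"x":0,"y":0,"z":0,"ax":0,"ay":0,"az":0},{"x":0.0,"y":0.0,"z":0,"ax":0,"ay":0,"az":0},{"x":0.0,"y":0.0,"z":0,"ax":0,"ay":0,"az":0}]'
python3 -m handwheel '[{"x":0,"y":0,"z":0,"ax":0,"ay":0,"az":0},{"x":0,"y":0,"z":0,"ax":0,"ay":0,"az":0},{"x":0.0,"y":0.0,"z":0,"ax":0,"ay":0,"az":0},{"x":0,"y":0,"z":0,"ax":0,"ay":0,"az":0},{"x":0,"y":0,"z":0,"ax":0,"ay":0,"az":0},{"x":0,"y":0,"z":0,"ax":0,"ay":0,"az":0},{"x":0.0,"y":0.0,"z":0,"ax":0,"ay":0,"az":0},{"x":0.0,"y":0.0,"z":0,"ax":0,"ay":0,"az":0}]' 0.3
python3 -m handwheel '[{"x":0,"y":0,"z":0.05,"ax":0,"ay":0,"az":0},{"x":0,"y":0,"z":0.1,"ax":0,"ay":0,"az":0},{"x":0.0,"y":0.0,"z":0.15,"ax":0,"ay":0,"az":0},{"x":0,"y":0,"z":0.2,"ax":0,"ay":0,"az":0},{"x":0,"y":0,"z":0.2,"ax":0,"ay":0,"az":0},{"x":0,"y":0,"z":0.1,"ax":0,"ay":0,"az":0},{"x":0.0,"y":0.0,"z":0,"ax":0,"ay":0,"az":0},{"x":0.0,"y":0.0,"z":0,"ax":0,"ay":0,"az":0}]'
python3 -m handwheel '[{"x":0,"y":-0.2,"z":0,"ax":0,"ay":0,"az":0},{"x":0,"y":-0.2,"z":0,"ax":0,"ay":0,"az":0},{"x":0,"y":-0.2,"z":0,"ax":0,"ay":0,"az":0},{"x":0,"y":-0.2,"z":0,"ax":0,"ay":0,"az":0},{"x":0,"y":-0.2,"z":0,"ax":0,"ay":0,"az":0},{"x":0,"y":-0.2,"z":0,"ax":0,"ay":0,"az":0},{"x":0,"y":-0.1,"z":0,"ax":0,"ay":0,"az":0},{"x":0,"y":0,"z":0,"ax":0,"ay":0,"az":0}]'
python3 - <<'E'
from h import *
t=arm.get_image("top");cv2.imwrite("pics/t10.png",t[:,:,::-1])
s=arm.get_image("side");cv2.imwrite("pics/s10.png",s[:,:,::-1])
d=np.array([.1275,.992,0]);e=np.array([-.992,.1275,0]);O=np.array([470.5,-181.5,0])
g=cv2.cvtColor(t,cv2.COLOR_RGB2GRAY);gb=cv2.cvtColor(cv2.imread("pics/top0.png"),cv2.COLOR_BGR2GRAY)
f=lambda im,x,y,z:im[tuple(proj("top",O+x*d+y*e+[0,0,z]).round().astype(int)[::-1])]
for x in list(range(-56,50,6))+list(range(114,174,4)):
    print(x,[int(f(g,x,y,58)) for y in range(-15,16,3)],"was",[int(f(gb,x,y,58)) for y in range(-15,16,3)])
E
```

```text
clock: 29.4
position: [469.7, -184.9, 40.4]
ee_rot: [-0.661, 0.751, -0.0, -0.001]
contact_force: [-1.8, -7.8, 1.4]
gripper_width: 9.9
grasp_force: 58.6
clock: 30.2
position: [469.9, -184.0, 39.9]
ee_rot: [-0.661, 0.751, 0.0, 0.0]
contact_force: [-0.3, 0.0, -0.1]
gripper_width: 55.6
grasp_force: 0.0
clock: 31.0
position: [469.6, -183.8, 200.4]
ee_rot: [-0.66, 0.751, -0.0, 0.001]
contact_force: [0.4, -0.1, -0.5]
gripper_width: 55.3
grasp_force: 0.0
clock: 31.8
position: [468.6, -445.9, 196.9]
ee_rot: [-0.659, 0.752, 0.002, -0.001]
contact_force: [-1.1, 1.7, 0.1]
gripper_width: 55.4
grasp_force: 0.0
-56 [119, 102, 140, 156, 161, 164, 150, 138, 118, 93, 51] was [121, 104, 142, 158, 164, 164, 152, 143, 121, 93, 51]
-50 [119, 119, 92, 96, 75, 74, 80, 83, 77, 69, 69] was [122, 120, 93, 95, 120, 135, 123, 85, 64, 52, 48]
-44 [119, 117, 120, 119, 118, 120, 117, 117, 117, 119, 118] was [119, 121, 120, 123, 128, 136, 116, 79, 51, 50, 46]
-38 [120, 119, 119, 119, 118, 117, 114, 118, 119, 119, 114] was [121, 124, 122, 100, 118, 130, 104, 74, 52, 47, 41]
-32 [120, 118, 119, 120, 120, 119, 118, 117
[... 2492 characters left out ...]
, 126, 124, 125, 129, 125]
150 [123, 126, 123, 122, 125, 131, 118, 85, 103, 106, 124] was [125, 127, 126, 125, 125, 123, 126, 126, 127, 125, 128]
154 [121, 121, 124, 125, 127, 131, 116, 80, 52, 54, 49] was [123, 123, 126, 128, 125, 125, 123, 123, 126, 126, 126]
158 [123, 122, 121, 124, 116, 129, 108, 61, 51, 53, 131] was [126, 126, 126, 125, 127, 129, 129, 127, 128, 126, 129]
162 [124, 126, 126, 104, 123, 131, 108, 56, 56, 54, 53] was [127, 127, 126, 130, 127, 128, 128, 51, 53, 52, 48]
166 [126, 127, 122, 65, 123, 132, 120, 51, 56, 58, 56] was [127, 129, 124, 48, 52, 52, 53, 55, 56, 61, 59]
170 [127, 127, 54, 85, 127, 61, 69, 75, 56, 57, 58] was [128, 129, 55, 52, 55, 53, 56, 59, 58, 55, 59]
```

```bash
python3 -c "
from bench import arm
print(arm.job_done())"
```

```text
the job is handed in; nothing more can be done
None
```

The job is handed in at about 32 s of the 64 s allowed, but no verdict came back: the roll is on the bars, and the rod runs through both cheeks and the core. It met the stop with about 11 N, lies in the last picture from 27 mm before to about 169 mm past the gap's middle (clear of the sleeve), and the gripper is open and clear of everything.

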